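# Hold the red-roofed cabin ornament over the checkout scanner

### The job

Take the little wooden cabin with the red roof off its display hook, carry it over the two mugs in the middle and hold it still and level about two centimetres above the middle of the barcode scanner's window, its length lined up with the window's length, never touching the scanner. Leave the mugs and the green-roofed cabin where they are. Finish while still holding the cabin there: do not put it down or let go.

Things in the scene. Friction and masses are not known exactly. Their poses are not given: they have to be found in the camera images.
- red_cabin: Loose wooden cabin ornament with a red roof, 80 to 180 g, hanging upright on one of the stand's two hooks (which one varies). Origin: centre of its flat underside, where the price label is; z up, y along its length. Walls 50 (x) by 62 (y) mm, 45 high; pitched roof 57 (x) by 68 (y) mm, ridge along y at z = 69 mm; on the ridge stands its hanging frame (see red_frame), whose top is at z = 140 mm.
- red_frame (a point): On the red cabin: middle of the underside of its frame's top bar, 115 mm above the cabin's origin; rests on the hook arm. Wooden frame in the cabin's y-z plane, 16 mm thick (x), 44 mm wide (y); opening 28 mm wide, from the ridge (z = 69) to the bar (115); bar solid from 115 to 140 mm. Grip from above across the 44 mm width (fingers closing along y).
- green_cabin: Identical ornament with a green roof on the other hook, 140 mm away, its frame's top 185 mm above the counter; must stay hanging there.
- stand: Fixed display stand, origin on the counter midway below its two hook seats (at its y = +70 and -70 mm); the cabins hang at its yaw. Wooden foot 15 mm high, 240 mm along y, from x = -55 to +95 mm. Behind each seat, at x = +70 mm, a steel post 12 mm thick, 167 mm high, carries a level hook arm that points to the stand's -x (the robot's side).
- hook_a (a point): Seat of the hook at the stand's y = +70 mm: top of its arm, 160 mm above the counter. Arm 8 mm thick; its upturned tip ends 46 mm to the stand's -x of the seat, 12 mm higher than the seat. Cabins hang within 8 mm of the seat. To come off, a cabin is lifted 13 to 35 mm and drawn 85 mm along the stand's -x, so that frame and roof pass the tip.
- hook_b (a point): The same on the hook at the stand's y = -70 mm.
- scanner: Fixed black counter barcode scanner that looks straight up, 110 (x) by 140 (y) by 56 mm high, origin under its centre. Stand and scanner are to either side of the mugs, one left and one right; which is on the left varies.
- scan_window (a point): Centre of the dark red glass window in the scanner's flat top (56 mm above the counter); window 56 (x) by 80 (y) mm in a steel frame, its length along the scanner's y. Axes those of the scanner, z up.
- riser: Fixed light wooden riser 340 (x) by 100 (y) by 30 mm high between stand and scanner, origin under its centre; the two mugs stand on it in a row along its x, 70 mm either side of its centre (either may be the nearer).
- mug_blue: Loose blue mug on the riser, 76 mm across, 90 mm high (rim 120 mm above the counter), handle at its +y. Origin: centre of its underside.
- mug_brown: Brown terracotta-coloured mug of the same shape on the riser.
Mind the look-alikes: they are no part of the job. What is shaped like the mug_blue but turquoise is not meant.

How it is judged:
On the way, in this order (a step that is already met when the one before it is completed fails the run):
1. the red-roofed cabin is off its hook, held in the fingers (distance of red_cabin from where it was at the start of the episode above 0.07 m and contact force between red_cabin and stand below 0.05 N and contact force between the fingers and red_cabin above 1 N), for 0.1 s.
2. it passes over the riser with the mugs, above their rims (y of red_cabin in the frame of riser between -0.06 and 0.06 m and x of red_cabin in the frame of riser between -0.22 and 0.22 m and height (world z) of red_cabin above 0.12 m), for 0.04 s.
At the end, for the whole second after the job is handed in: Red cabin gripped, still, upright within 0.15 rad, underside 8-35 mm above the glass, within 12 mm of the window centre sideways and 0.17 rad of its length (either way round), not touching the scanner; mugs upright within 20 mm, green cabin within 25 mm of their starts (horizontal distance between red_cabin and scan_window below 0.012 m and z of red_cabin in the frame of scan_window between 0.008 and 0.035 m and angle between the y axis of red_cabin and the y axis of scan_window, either way round below 0.17 rad and angle between red_cabin's own z axis and vertical below 0.15 rad and linear speed of red_cabin below 0.02 m/s and angular speed of red_cabin below 0.2 rad/s and contact force between the fingers and red_cabin above 1 N and contact force between red_cabin and scanner below 0.05 N and distance of green_cabin from where it was at the start of the episode below 0.025 m and distance of each of mug_blue, mug_brown from where it was at the start of the episode below 0.02 m and angle between each of mug_blue, mug_brown's own z axis and vertical below 0.2 rad); the arm keeps its last pose, push and grip.
It fails at once if the red-roofed cabin touches the scanner (contact force between red_cabin and scanner above 0.3 N).
It fails at once if the robot touches the scanner (contact force between any of the arm, the fingers and scanner above 0.5 N).
It fails at once if a mug is knocked or shifted more than 20 mm (distance of any of mug_blue, mug_brown from where it was at the start of the episode above 0.02 m).
It fails at once if the green-roofed cabin is shifted more than 25 mm or comes off its hook (distance of green_cabin from where it was at the start of the episode above 0.025 m).
It also fails if it takes over 48 s, if anything falls off the work surface, if the arm or the gripper's body presses on something with over 40 N, if the wrist force passes 120 N, or if a joint passes its speed limit or range.

### The arm

A 7-joint arm with a two-finger parallel gripper is mounted at the origin on the work surface. World frame = base frame: x ahead of the robot, y to its left, z up, the work surface at z = 0. Lengths are in m, angles in rad, forces in N, time in s.
With the tool pointing down it reaches from about 0.425 to 0.925 m from the base axis. Payload 6.8 kg.
Tool frame: the origin (TCP) lies between the finger pads; the fingertips stand r.tcp_to_tips ahead of it and the grasp point (between the pads) is the TCP (r.tcp_to_tips is the distance from the TCP to the fingertips, in m); z points along the fingers, y is the line along which they close (so a half turn about z gives the same grasp; the last joint's range is limited). The gripper opens to 85 mm and grips with 20 to 120 N. Pads are 22 mm wide; open, the fingers measure 114 mm over their backs; the gripper's body (76 mm by 85 mm) begins 54 mm behind the grasp point. The pads swing forward as they close: fully open they stand 13 mm farther back than shut.
Start: joints at [1.117, 0.477, 0.022, 1.555, -0.011, 1.109, -0.083], TCP at [0.229, -0.635, 0.25] pointing down, gripper open.
Joint ranges: [-2.96, 2.96], [-0.34, 2.1], [-1.41, 1.46], [0.24, 2.44], [-1.37, 4.51], [0.17, 1.92], [-2.96, 2.96]. Speed limits (rad/s): [2.39, 2.39, 3.14, 3.14, 3.14, 3.14, 3.14].

### API

Orientations are given as a rotation vector (axis times angle).
In Python, from bench import r gives the robot as it stands.
- The arm moves only by the tool servo_tool, never from a script. Its argument "commands" is a list of rows, each a list of 2 entries, a list of its own where there are three numbers: the shift along the tool's x, y, z normalised to -1 to 1, where 1 is 250 mm, then the turn, a rotation vector about the tool's x, y, z normalised to -1 to 1, where 1 is 90 degrees. In form: [[[dx, dy, dz], [ax, ay, az]], ...]. A call has 1 to 20 rows; each row is the pose to reach, as a shift and turn from the pose commanded when the call began, along the tool's axes at that moment; what a row does not reach only later rows make up. A row lasts 1/10 s, in which the tool goes at most 50 mm and 8.59 degrees, less where a joint would pass 70% of its speed; a pose out of reach is approached as far as the arm can. A call with a number of a shift or a turn outside -1 to 1 is refused whole. A call with a gripper value outside its range is refused whole. "claw" is the closure, from 0 (fully open) to 1 (shut), set as the call begins (left out, the last holds). The fingers move at their own pace and stop on an object; "squeeze" is the grip in N (left out, the last holds). Time passes only in rows, so rows that repeat a pose let the fingers close. It gives the time, the measured TCP pose, the force, the opening and the grip force at its end, in the units of the state.
- r.get_obs(): the state, without advancing time (a new reading comes with each control period).
- r.grab_frame(name): name is "scene" or "top" or "wrist"; returns (picture, depth): 420x560x3 uint8, red, green, blue; 420x560 float32, m along the optical axis (not along the pixel's ray), 0 where there is no reading.
- r.camera_model(name): a dict with "fx", "fy", "cx", "cy" (pixels), "k1" (the pictures are not rectified: a ray, as slopes to the right and down, at radius r is drawn at 1 + k1 r^2 times it, then the intrinsics apply), "extrinsics" (4x4, takes a point from camera to world coordinates); the wrist camera has in their place "hand_eye" (4x4, takes a point from camera to tool coordinates, whose origin is the TCP and whose axes are the flange's). Camera axes: x right, y down, z forward; pixel columns grow to the right and rows downward; lengths in m; the calibration is good to about 2 mm. A picture is of the moment at which its call begins: read the wrist's pose just before it. camera_model takes no time and is no camera call.
- r.hand_in(): hands the job in; it is judged then, once.
Trained networks look in the newest picture that a camera, given by its name, has taken for a name from the list of things; names that differ only in an ending like _2 or _b are one class to them, and where a whole thing is asked for, a point or a joint stands for the part that bears it (a point fixed in the world has none). Each returns a list of dicts, best first, with "confidence" (0 to 1); they miss things now and then, are a little off and sometimes report something else, mostly with a low value. They report only what shows in the picture. A call takes as long as a camera call. They do not tell look-alikes from the thing itself.
- r.boxes_of(camera, target): "uv" ([column, row] in pixels, amid what is visible of it).
- r.mark_of(camera, target): "uv" ([column, row] in pixels: a listed point, or the origin of a listed thing).
The state is a dict: "clock": time; "joints": joint angles; "qvel": joint speeds; "tau": joint torques, N m; "tcp_pos": TCP position; "orientation": TCP orientation; "contact_force": force on the tool from outside, world axes, zero at the start; "moment": the same for the moment, N m; "grip_width": finger opening in m; "gripper_force": force on a finger pad.
Only numpy, scipy, OpenCV 4.12 (cv2) and the standard library are available. Lean on these libraries where they do the work, as an engineer would, in place of code of your own. Each camera call takes 0.05 s, during which the arm holds its last target. There are 200 camera calls.

## Working session

There is one attempt and no reset: what is moved stays moved. The work goes in short steps, Python scripts to look and compute and a tool call to move; the robot and the scene stay as the last step left them, time stands still between calls to the robot, and variables do not carry over. Pictures are saved under pics/ and viewed, at most 10 in all, crops included, and the job is handed in when it is done.

Besides the shell and the picture viewer there is one more tool, called after ">>>" by a JSON object that holds its "fn" and its "kwargs", one argument or row to a line. servo_tool: Moves the arm, as the interface text tells. Scaled input: -1 to 1 covers 250 mm each way for a shift and 90 degrees each way for a turn. Its arguments: {"type":"object","properties":{"commands":{"type":"array"},"claw":{"type":"number"},"squeeze":{"type":"number"}},"required":["commands"]}

```bash
mkdir -p pics
cat > h.py <<'E'
import numpy as np, cv2
from scipy.spatial.transform import Rotation as R
from bench import r
def grab(n):
    o=r.get_obs(); im,d=r.grab_frame(n); m=r.camera_model(n)
    if n=="wrist":
        T=np.eye(4);T[:3,:3]=R.from_rotvec(o["orientation"]).as_matrix();T[:3,3]=o["tcp_pos"];E=T@np.array(m["hand_eye"])
    else: E=np.array(m["extrinsics"])
    return im,d,m,E
def ray(m,uv):
    x=np.array([(uv[0]-m["cx"])/m["fx"],(uv[1]-m["cy"])/m["fy"]]);y=x.copy()
    for _ in range(20): y=x/(1+m["k1"]*(y@y))
    return np.array([y[0],y[1],1])
def pt(m,E,uv,d): return E[:3,:3]@(ray(m,uv)*d)+E[:3,3]
def atz(m,E,uv,z):
    v=E[:3,:3]@ray(m,uv); return E[:3,3]+v*(z-E[2,3])/v[2]
def cloud(im,d,m,E):
    u,v=np.meshgrid(np.arange(560),np.arange(420)); x=np.stack([(u-m["cx"])/m["fx"],(v-m["cy"])/m["fy"]],-1);y=x.copy()
    for _ in range(20): y=x/(1+m["k1"]*(y**2).sum(-1,keepdims=True))
    P=np.concatenate([y,np.ones(y.shape[:2]+(1,))],-1)*d[...,None]
    return P@E[:3,:3].T+E[:3,3]
E
python3 - <<'E'
from h import *
np.set_printoptions(precision=4,suppress=True)
ims=[]
for n in ["scene","top"]:
    im,d,m,E=grab(n); ims.append(im); print(n,E[:3,3],E[:3,2])
    np.savez(n+".npz",im=im,d=d,E=E,**{k:m[k] for k in("fx","fy","cx","cy","k1")})
    for t in ["red_cabin","red_frame","green_cabin","stand","hook_a","hook_b","scanner","scan_window","riser","mug_blue","mug_brown"]:
        for q in r.mark_of(n,t)[:2]:
            u,v=np.round(q["uv"]).astype(int); 
            print(t,np.round(q["uv"],1),round(q["confidence"],2), pt(m,E,q["uv"],d[min(v,419),min(u,559)]))
    cv2.imwrite(f"pics/{n}0.png",im[...,::-1])
o=r.get_obs();print(o,r.tcp_to_tips)
E
```

```text
scene [1.2082 0.1413 0.8742] [-0.623  -0.1526 -0.7672]
red_cabin [399.5 230.1] 0.56 [0.562  0.2962 0.0782]
red_frame [414.3 203.6] 0.75 [0.5437 0.3094 0.1655]
green_cabin [347.4 228.1] 0.56 [0.583  0.1669 0.0705]
stand [371.7 237.1] 0.73 [0.5534 0.2366 0.0149]
stand [412.3 202.6] 0.37 [0.5447 0.3039 0.1687]
hook_a [413.3 202.7] 0.72 [0.5427 0.3067 0.1668]
hook_a [358.2 194.4] 0.64 [0.5621 0.1745 0.1802]
hook_b [413.3 202.7] 0.72 [0.5427 0.3067 0.1668]
hook_b [358.2 194.4] 0.64 [0.5621 0.1745 0.1802]
scanner [203.  182.4] 0.78 [ 0.5132 -0.258   0.0559]
scan_window [201.8 165.8] 0.69 [ 0.4492 -0.2872  0.0548]
riser [280.5 219.7] 0.72 [ 0.5891 -0.0088  0.0564]
mug_blue [270.3 233.7] 0.95 [ 0.6576 -0.0179  0.0817]
mug_blue [213.7 282.8] 0.79 [ 0.8135 -0.1124  0.0627]
mug_brown [282.3 196. ] 0.64 [ 0.5203 -0.0213  0.0723]
mug_brown [358.7 196.9] 0.55 [0.5642 0.1769 0.1742]
top [ 0.3723 -0.0007  1.1337] [ 0.214  -0.0243 -0.9765]
red_cabin [146.5 268.3] 0.79 [0.5287 0.2874 0.1157]
red_frame [127.1 260.1] 0.92 [0.5405 0.3075 0.1832]
green_cabin [204.5 250.5] 0.88 [0.5476 0.1529 0.1356]
stand
[... 496 characters left out ...]
2  0.0351]
mug_blue [314.6 160.2] 0.55 [ 0.7406 -0.1196  0.0699]
mug_brown [291.  271.4] 0.8 [ 0.4888 -0.028   0.0347]
mug_brown [206.3 251.9] 0.39 [0.5486 0.1533 0.109 ]
{'clock': 1.2, 'joints': array([ 1.1169,  0.477 ,  0.0224,  1.5554, -0.0115,  1.1093, -0.0831]), 'qvel': array([-0.0005,  0.    ,  0.0021,  0.0003,  0.0006,  0.    ,  0.0005]), 'tau': array([ -0.0013, -59.6326,   1.6056, -28.1541,   0.0124,   0.0015,
        -0.    ]), 'tcp_pos': array([ 0.2288, -0.635 ,  0.2503]), 'orientation': array([-3.0947, -0.5405,  0.    ]), 'contact_force': array([ 0.3522, -0.063 , -0.0287]), 'moment': array([ 0.0394, -0.0175, -0.0212]), 'gripper_force': 0.0, 'grip_width': 0.08530756800989867} 0.019
```

View pics/top0.png

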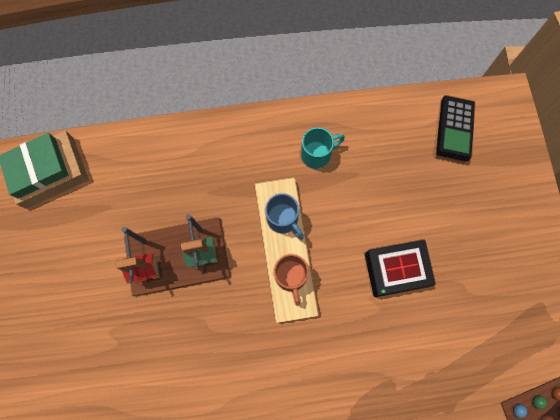

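View pics/scene0.png

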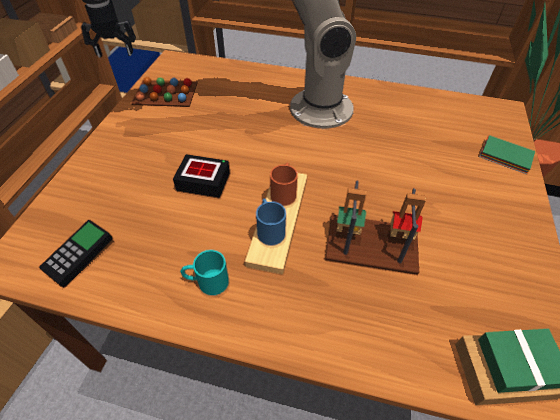

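The top view shows the red cabin at (140,268) with its frame bar at (127,263), and the green one at (200,250). Also visible are the blue mug at (283,213), the brown mug at (291,271), the turquoise decoy at (318,147) and the scanner window at (403,267). 

Red cabin candidates: red roof (140,268), green cabin (200,250) and red scanner window (403,267). I choose (140,268) because it has a red roof and hangs on the stand. Next I measure the poses and check with one crop.

Run:
```python
from h import *
np.set_printoptions(precision=4,suppress=True)
for n in ["top","scene"]:
    z=np.load(n+".npz"); im,d,E=z["im"],z["d"],z["E"]; m={k:float(z[k]) for k in("fx","fy","cx","cy","k1")}
    P=cloud(im,d,m,E); hsv=cv2.cvtColor(im,cv2.COLOR_RGB2HSV)
    def box(mask,name):
        Q=P[mask][:,:2]; c,s,a=cv2.minAreaRect((Q*1000).astype(np.float32)); print(n,name,mask.sum(),"mean",P[mask].mean(0),"rect",np.round(c,1),np.round(s,1),round(a,1))
    near=lambda x,y,rr:(np.hypot(P[...,0]-x,P[...,1]-y)<rr)&(d>0)
    for nm,x,y in(("red",.54,.308),("green",.555,.168)): box(near(x,y,.05)&(P[...,2]>.176)&(P[...,2]<.20),"bar "+nm)
    sc=near(.46,-.289,.11)
    box(sc&(P[...,2]>.045)&(P[...,2]<.07),"scanner top")
    box(sc&(hsv[...,1]<60)&(hsv[...,2]>150)&(P[...,2]>.045),"win frame")
    box(sc&(hsv[...,1]>150)&(im[...,0]>90)&(P[...,2]>.045),"glass")
    box(near(.56,.235,.2)&(P[...,2]>.009)&(P[...,2]<.024)&(P[...,1]>.09),"foot")
    box(near(.55,-.02,.2)&(P[...,2]>.024)&(P[...,2]<.036),"riser")
    if n=="top": cv2.imwrite("pics/crop.png",cv2.resize(im[200:310,90:250,::-1],None,fx=4,fy=4,interpolation=cv2.INTER_CUBIC))
o=r.get_obs();print(R.from_rotvec(o["orientation"]).as_matrix())
```

```text
top bar red 186 mean [0.5354 0.3094 0.1849] rect [535.9 310.6] [16.9 44. ] 4.4
top bar green 184 mean [0.5548 0.1704 0.1853] rect [555.6 171. ] [16.3 44.7] 4.2
top scanner top 2860 mean [ 0.4613 -0.2806  0.0569] rect [ 462.  -282.4] [111.5 141.3] 2.1
top win frame 507 mean [ 0.4624 -0.2809  0.0573] rect [ 462.2 -282.8] [74.5 99.1] 2.3
top glass 750 mean [ 0.4612 -0.2824  0.0577] rect [ 461.1 -282.7] [53.  78.5] 2.6
top foot 4105 mean [0.5621 0.2355 0.0161] rect [565.7 242.1] [152.  242.3] 4.2
top riser 4142 mean [ 0.533  -0.0198  0.0312] rect [549.3 -90.8] [339.6 238.5] 1.5
scene bar red 137 mean [0.5405 0.3076 0.1827] rect [538.7 308. ] [18.5 45. ] 1.3
scene bar green 129 mean [0.5594 0.1683 0.1828] rect [558.3 168.2] [17.9 43.3] 3.3
scene scanner top 1347 mean [ 0.4705 -0.2803  0.0553] rect [ 463.6 -283.3] [114.2 141.6] 2.8
scene win frame 224 mean [ 0.4647 -0.2841  0.0562] rect [ 462.4 -285.4] [ 77.9 100.8] 0.5
scene glass 322 mean [ 0.4619 -0.2848  0.0564] rect [ 448.5 -272.1] [104.7  82.5] 88.6
scene foot 3139 mean [0.5846 0.2405 0.0141] rect [568.2 240.7] [153.2 238.8] 3.4
scene riser 1664 mean [ 0.6147 -0.0111  0.0294] rect [551.  -94.8] [342.8 242.7] 1.5
[[ 0.9408  0.339  -0.    ]
 [ 0.339  -0.9408  0.    ]
 [-0.     -0.     -1.    ]]
```

View pics/crop.png

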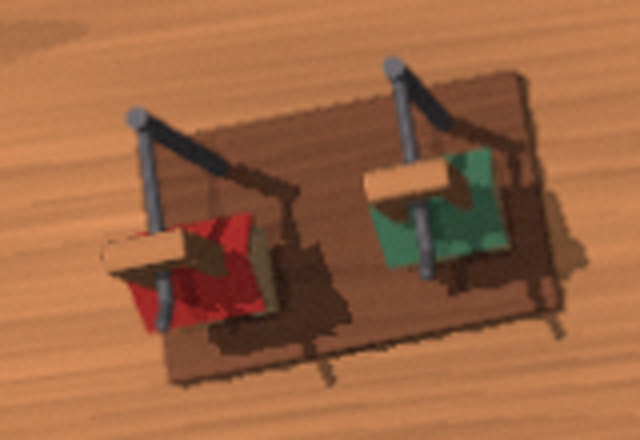

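The crop confirms the red-roofed cabin with its bar on the left hook (crop (145,250)), and the green one at (405,180). Stand yaw is about 4.3°, scanner yaw about 2.3°. I move now.

>>> {"fn": "servo_tool", "kwargs": {
  "commands": [
    [[0.89,-0.46,-0.32],[0,0,0.172]],
    [[0.89,-0.46,-0.32],[0,0,0.172]],
    [[0.89,-0.46,-0.32],[0,0,0.172]],
    [[0.89,-0.46,-0.32],[0,0,0.172]],
    [[0.89,-0.46,-0.32],[0,0,0.172]],
    [[0.89,-0.46,-0.32],[0,0,0.172]],
    [[0.89,-0.46,-0.32],[0,0,0.172]]
  ],
  "claw": 0
}}

```text
clock: 1.9
tcp_pos: [0.4017, -0.4495, 0.3313]
orientation: [3.138, 0.127, 0.003]
contact_force: [0.4, -1.1, -0.3]
grip_width: 0.0854
gripper_force: 0.0
```

>>> {"fn": "servo_tool", "kwargs": {
  "commands": [
    [[0.3,-0.95,0],[0,0,0]],
    [[0.3,-0.95,0],[0,0,0]],
    [[0.3,-0.95,0],[0,0,0]],
    [[0.3,-0.95,0],[0,0,0]],
    [[0.3,-0.95,0],[0,0,0]],
    [[0.3,-0.95,0],[0,0,0]],
    [[0.3,-0.95,0],[0,0,0]]
  ]
}}

```text
clock: 2.6
tcp_pos: [0.4553, -0.2101, 0.3299]
orientation: [3.139, 0.118, -0.001]
contact_force: [0.7, -1.1, -0.1]
grip_width: 0.0855
gripper_force: 0.0
```

>>> {"fn": "servo_tool", "kwargs": {
  "commands": [
    [[0.2,-0.95,0],[0,0,0]],
    [[0.2,-0.95,0],[0,0,0]],
    [[0.2,-0.95,0],[0,0,0]],
    [[0.2,-0.95,0],[0,0,0]],
    [[0.2,-0.95,0],[0,0,0]],
    [[0.2,-0.95,0],[0,0,0]],
    [[0.2,-0.95,0],[0,0,0]]
  ]
}}

```text
clock: 3.3
tcp_pos: [0.4883, 0.0294, 0.3297]
orientation: [3.139, 0.115, -0.001]
contact_force: [0.6, -0.7, 0.2]
grip_width: 0.0853
gripper_force: 0.0
```

>>> {"fn": "servo_tool", "kwargs": {
  "commands": [
    [[0.1,-0.95,0],[0,0,0]],
    [[0.1,-0.95,0],[0,0,0]],
    [[0.1,-0.95,0],[0,0,0]],
    [[0.1,-0.95,0],[0,0,0]],
    [[0.1,-0.95,0],[0,0,0]],
    [[0.1,-0.95,0],[0,0,0]],
    [[0.1,-0.95,0],[0,0,0]]
  ]
}}

```text
clock: 4.0
tcp_pos: [0.4964, 0.2678, 0.3295]
orientation: [3.138, 0.114, -0.001]
contact_force: [-0.3, -0.4, -0.2]
grip_width: 0.0855
gripper_force: 0.0
```

Run:
```python
from h import *
np.set_printoptions(precision=4,suppress=True)
im,d,m,E=grab("wrist"); P=cloud(im,d,m,E)
mask=(d>0)&(np.hypot(P[...,0]-.537,P[...,1]-.309)<.05)&(P[...,2]>.174)&(P[...,2]<.20)
Q=P[mask]; print(mask.sum(),Q.mean(0),np.percentile(Q[:,2],[5,50,95]),cv2.minAreaRect((Q[:,:2]*1000).astype(np.float32)))
cv2.imwrite("pics/w1.png",im[...,::-1])
im,d,m,E=grab("top"); P=cloud(im,d,m,E)
o=r.get_obs();M=R.from_rotvec(o["orientation"]).as_matrix()
for c in ([.537,.309],Q.mean(0)[:2]):
    print(M.T@(np.r_[c,.172]-o["tcp_pos"])/.25)
```

```text
940 [0.5371 0.3104 0.185 ] [0.1795 0.1855 0.1868] ((536.697021484375, 310.825927734375), (15.73956298828125, 43.87278747558594), 3.8729968070983887)
[ 0.174  -0.1583  0.6306]
[ 0.1747 -0.1637  0.6306]
```

View pics/w1.png

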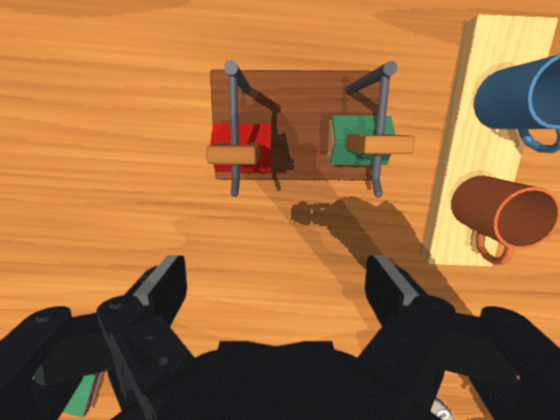

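The wrist view shows the red cabin's bar at (232,153), square to the fingers, with its centre at (0.537, 0.3105). I move above it, then descend.

>>> {"fn": "servo_tool", "kwargs": {
  "commands": [
    [[0.174,-0.164,0.1],[0,0,0]],
    [[0.174,-0.164,0.2],[0,0,0]],
    [[0.174,-0.164,0.3],[0,0,0]],
    [[0.174,-0.164,0.38],[0,0,0]],
    [[0.174,-0.164,0.46],[0,0,0]],
    [[0.174,-0.164,0.52],[0,0,0]],
    [[0.174,-0.164,0.58],[0,0,0]],
    [[0.174,-0.164,0.63],[0,0,0]],
    [[0.174,-0.164,0.63],[0,0,0]],
    [[0.174,-0.164,0.63],[0,0,0]]
  ]
}}

```text
clock: 5.1
tcp_pos: [0.5354, 0.3145, 0.1731]
orientation: [-3.139, -0.119, -0.0]
contact_force: [-0.2, -0.2, -0.5]
grip_width: 0.0856
gripper_force: 0.0
```

>>> {"fn": "servo_tool", "kwargs": {
  "commands": [
    [[0,0,0],[0,0,0]],
    [[0,0,0],[0,0,0]],
    [[0,0,0],[0,0,0]],
    [[0,0,0],[0,0,0]],
    [[0,0,0],[0,0,0]],
    [[0,0,0],[0,0,0]],
    [[0,0,0],[0,0,0]],
    [[0,0,0],[0,0,0]],
    [[0,0,0],[0,0,0]],
    [[0,0,0],[0,0,0]]
  ],
  "claw": 1,
  "squeeze": 50
}}

```text
clock: 6.1
tcp_pos: [0.5357, 0.3148, 0.1736]
orientation: [-3.139, -0.118, -0.002]
contact_force: [-0.0, -1.0, 5.3]
grip_width: 0.0434
gripper_force: 50.7
```

>>> {"fn": "servo_tool", "kwargs": {
  "commands": [
    [[0,0,-0.02],[0,0,0]],
    [[0,0,-0.04],[0,0,0]],
    [[0,0,-0.06],[0,0,0]],
    [[0,0,-0.08],[0,0,0]],
    [[0,0,-0.096],[0,0,0]],
    [[0,0,-0.096],[0,0,0]],
    [[0,0,-0.096],[0,0,0]]
  ]
}}

```text
clock: 6.8
tcp_pos: [0.5352, 0.3145, 0.1968]
orientation: [3.139, 0.119, 0.0]
contact_force: [-0.3, 0.4, -1.3]
grip_width: 0.0434
gripper_force: 50.9
```

Lifted about 23 mm, and the −1.3 N is the cabin's weight. I draw it off the hook in a straight line.

>>> {"fn": "servo_tool", "kwargs": {
  "commands": [
    [[-0.04,0,-0.096],[0,0,0]],
    [[-0.08,0,-0.096],[0,0,0]],
    [[-0.12,0,-0.096],[0,0,0]],
    [[-0.16,0,-0.096],[0,0,0]],
    [[-0.2,0,-0.096],[0,0,0]],
    [[-0.24,0,-0.096],[0,0,0]],
    [[-0.28,0,-0.096],[0,0,0]],
    [[-0.32,0,-0.096],[0,0,0]],
    [[-0.36,0,-0.096],[0,0,0]],
    [[-0.38,0,-0.096],[0,0,0]],
    [[-0.38,0,-0.096],[0,0,0]],
    [[-0.38,0,-0.096],[0,0,0]]
  ]
}}

```text
clock: 8.0
tcp_pos: [0.4408, 0.3073, 0.221]
orientation: [-3.139, -0.118, -0.001]
contact_force: [0.4, -0.4, -1.9]
grip_width: 0.0426
gripper_force: 67.3
```

I repeated the lift offset by mistake, so it was drawn off about 47 mm high and the roof may have rubbed the arm. I check how it sits in the grip.

Run:
```python
from h import *
np.set_printoptions(precision=4,suppress=True)
a,_,_,_=grab("scene"); im,d,m,E=grab("top"); P=cloud(im,d,m,E); hsv=cv2.cvtColor(im,cv2.COLOR_RGB2HSV)
b=(np.hypot(P[...,0]-.5556,P[...,1]-.171)<.05)&(P[...,2]>.176)&(P[...,2]<.20)&(d>0)
print("green",b.sum(),P[b].mean(0) if b.any() else 0)
w,d,m,E=grab("wrist")
out=np.hstack([cv2.resize(a[130:280,320:460],(392,420)),cv2.resize(w,(400,300),).copy() if 0 else cv2.resize(w[:,80:480],(400,420))])
cv2.imwrite("pics/c2.png",out[...,::-1]); print(r.get_obs()["contact_force"])
```

```text
green 181 [0.555  0.1703 0.1855]
[-0.0325  0.4723 -0.9402]
```

View pics/c2.png

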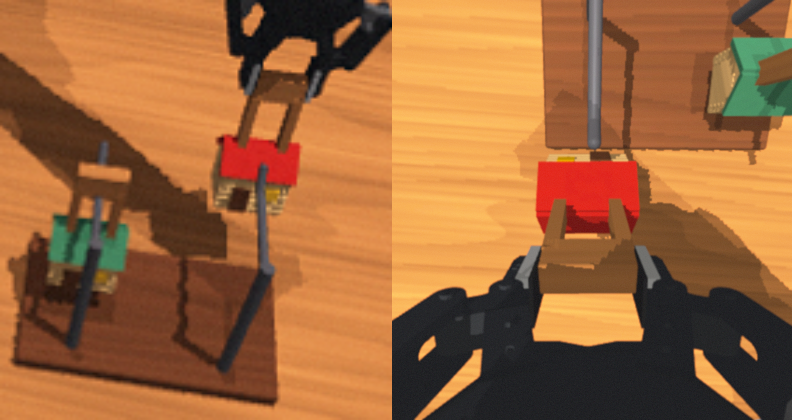

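Red cabin is clear of the tip and green is unmoved. I measure its tilt in the grip from the wrist depth.

```bash
cat > tilt.py <<'E'
from h import *
np.set_printoptions(precision=4,suppress=True)
o=r.get_obs();M=R.from_rotvec(o["orientation"]).as_matrix()
im,d,m,E=grab("wrist"); P=(cloud(im,d,m,E)-o["tcp_pos"])@M
h=cv2.cvtColor(im,cv2.COLOR_RGB2HSV)
red=((h[...,0]<6)|(h[...,0]>174))&(h[...,1]>190)&(h[...,2]>100)&(d>0)&(abs(P[...,0])<.09)&(abs(P[...,1])<.06)&(P[...,2]>.02)&(P[...,2]<.15)
red=cv2.erode(red.astype(np.uint8),np.ones((3,3)))>0
Q=P[red]; print("n",len(Q),"lo",np.percentile(Q,2,0),"hi",np.percentile(Q,98,0))
# 2-D x-z profile near the middle and per x-bin
for x in np.arange(-.04,.08,.006):
    s=Q[(Q[:,0]>=x)&(Q[:,0]<x+.006)]
    if len(s)>5: print(round(x+.003,3),len(s),"z",np.median(s[:,2]).round(4))
bar=(h[...,0]>6)&(h[...,0]<25)&(d>0)&(abs(P[...,1])<.02)&(P[...,2]<.012)&(P[...,2]>-.03)&(abs(P[...,0])<.03)
B=P[bar]; print("bar",len(B),B.mean(0) if len(B) else 0)
for x in np.arange(-.02,.025,.004):
    s=B[(B[:,0]>=x)&(B[:,0]<x+.004)]
    if len(s)>5: print(round(x+.002,3),len(s),"z",np.median(s[:,2]).round(4))
E
python3 tilt.py
```

```text
n 5244 lo [-0.005  -0.0323  0.0638] hi [0.0422 0.0314 0.0843]
-0.007 146 z 0.0853
-0.001 213 z 0.0783
0.005 259 z 0.0708
0.011 421 z 0.0652
0.017 652 z 0.0652
0.023 909 z 0.0693
0.029 934 z 0.0733
0.035 942 z 0.0774
0.041 768 z 0.0813
bar 4668 [ 0.0063 -0.0001 -0.0031]
-0.006 183 z -0.0054
-0.002 663 z -0.0062
0.002 688 z -0.0068
0.006 737 z -0.0074
0.01 1962 z -0.0023
0.014 435 z 0.0095
```

The cabin is pitched about 8° about the tool's y: ridge at tool x≈+14 mm, bar top sloped 8.5°. I compensate with the wrist, lift, and squeeze harder.

>>> {"fn": "servo_tool", "kwargs": {
  "commands": [
    [[-0.02,0,-0.06],[0,0,0]],
    [[-0.04,0,-0.12],[0,-0.02,0]],
    [[-0.04,0,-0.18],[0,-0.04,0]],
    [[-0.04,0,-0.24],[0,-0.06,0]],
    [[-0.04,0,-0.3],[0,-0.08,0]],
    [[-0.04,0,-0.36],[0,-0.093,0]],
    [[-0.04,0,-0.42],[0,-0.093,0]],
    [[-0.04,0,-0.48],[0,-0.093,0]],
    [[-0.04,0,-0.5],[0,-0.093,0]],
    [[-0.04,0,-0.5],[0,-0.093,0]],
    [[-0.04,0,-0.5],[0,-0.093,0]]
  ],
  "squeeze": 80
}}

```text
clock: 9.3
tcp_pos: [0.4302, 0.3064, 0.3455]
orientation: [3.125, 0.118, -0.229]
contact_force: [-0.9, -0.1, -1.9]
grip_width: 0.0423
gripper_force: 85.0
```

```bash
cat > lev.py <<'E'
# cabin in a levelled frame: x,y horizontal along tool heading, z down from TCP
from h import *
np.set_printoptions(precision=4,suppress=True)
o=r.get_obs();M=R.from_rotvec(o["orientation"]).as_matrix()
hx=np.r_[M[:2,0],0];hx/=np.linalg.norm(hx);L=np.c_[hx,np.cross([0,0,-1],hx),[0,0,-1]]
im,d,m,E=grab("wrist"); P=(cloud(im,d,m,E)-o["tcp_pos"])@L
h=cv2.cvtColor(im,cv2.COLOR_RGB2HSV)
red=((h[...,0]<6)|(h[...,0]>174))&(h[...,1]>190)&(h[...,2]>90)&(d>0)&(abs(P[...,0])<.09)&(abs(P[...,1])<.06)&(P[...,2]>.02)&(P[...,2]<.15)
red=cv2.erode(red.astype(np.uint8),np.ones((3,3)))>0
Q=P[red]; r0=Q[np.argsort(Q[:,2])[:200]].mean(0); print("ridge",r0,"lo",np.percentile(Q,2,0),"hi",np.percentile(Q,98,0))
for nm,s in(("+x",Q[Q[:,0]>r0[0]+.005]),("-x",Q[Q[:,0]<r0[0]-.005])):
    if len(s)>20: c=np.linalg.lstsq(np.c_[s[:,:2],np.ones(len(s))],s[:,2],rcond=None)[0]; print(nm,len(s),"slopes",c[:2],"deg",np.degrees(np.arctan(c[:2])))
bar=(h[...,0]>6)&(h[...,0]<25)&(d>0)&(abs(P[...,1])<.02)&(P[...,2]<-.003)&(P[...,2]>-.03)&(abs(P[...,0])<.03)
B=P[bar]; 
c=np.linalg.lstsq(np.c_[B[:,:2],np.ones(len(B))],B[:,2],rcond=None)[0]; print("bar",len(B),B.mean(0),"lo",np.percentile(B,2,0),"hi",np.percentile(B,98,0),"deg",np.degrees(np.arctan(c[:2])))
print("yaw tool",np.degrees(np.arctan2(hx[1],hx[0])),"pos",o["tcp_pos"],o["clock"])
if __name__=="__main__": print("roof expected 40.1?:",np.degrees(np.arctan(24/28.5)))
E
python3 lev.py
```

```text
ridge [ 0.0036 -0.0017  0.0651] lo [-0.0182 -0.0323  0.0652] hi [0.0301 0.031  0.0883]
+x 3686 slopes [0.9203 0.0009] deg [42.624   0.0535]
-x 627 slopes [-0.9429  0.0083] deg [-43.3167   0.4746]
bar 2956 [ 0.0044 -0.0001 -0.006 ] lo [-0.004  -0.0192 -0.0073] hi [ 0.011   0.0192 -0.0035] deg [3.7476 0.1694]
yaw tool 4.335689065335707 pos [0.4302 0.3064 0.3455] 9.3
roof expected 40.1?: 40.10090754621224
```

The cabin is now level: roof slopes 42.6°/−43.3°, base 133 mm below the TCP, centre +4 mm in x. I carry it over the mugs.

>>> {"fn": "servo_tool", "kwargs": {
  "commands": [
    [[0,0.04,0],[0,0,0]],
    [[0,0.1,0],[0,0,0]],
    [[0,0.18,0],[0,0,0]],
    [[0,0.27,0],[0,0,0]],
    [[0,0.36,0],[0,0,0]],
    [[0,0.45,0],[0,0,0]],
    [[0,0.54,0],[0,0,0]],
    [[0,0.63,0],[0,0,0]],
    [[0,0.72,0],[0,0,0]],
    [[0,0.8,0],[0,0,0]],
    [[0,0.88,0],[0,0,0]],
    [[0,0.94,0],[0,0,0]],
    [[0,0.98,0],[0,0,0]],
    [[0,1,0],[0,0,0]]
  ]
}}

```text
clock: 10.75
tcp_pos: [0.4492, 0.0556, 0.3457]
orientation: [3.125, 0.115, -0.229]
contact_force: [-0.6, 0.2, -0.9]
grip_width: 0.0421
gripper_force: 85.0
```

>>> {"fn": "servo_tool", "kwargs": {
  "commands": [
    [[0,0.04,0],[0,0,0]],
    [[0,0.1,0],[0,0,0]],
    [[0,0.18,0],[0,0,0]],
    [[0,0.27,0],[0,0,0]],
    [[0,0.36,0],[0,0,0]],
    [[0,0.45,0],[0,0,0]],
    [[0,0.54,0],[0,0,0]],
    [[0,0.63,0],[0,0,0]],
    [[0,0.72,0],[0,0,0]],
    [[0,0.8,0],[0,0,0]],
    [[0,0.88,0],[0,0,0]],
    [[0,0.94,0],[0,0,0]],
    [[0,0.98,0],[0,0,0]],
    [[0,1,0],[0,0,0]]
  ]
}}

```text
clock: 12.15
tcp_pos: [0.4683, -0.1926, 0.3457]
orientation: [3.126, 0.118, -0.229]
contact_force: [-0.8, 0.3, -1.4]
grip_width: 0.0421
gripper_force: 85.0
```

```bash
cat > go.py <<'E'
import sys
from h import *
np.set_printoptions(precision=4,suppress=True)
x,y,z,yaw=map(float,sys.argv[1:5]); pitch=float(sys.argv[5]) if len(sys.argv)>5 else 0
o=r.get_obs();M=R.from_rotvec(o["orientation"]).as_matrix(); down=M.T@[0,0,-1]
cur=np.degrees(np.arctan2(M[1,0],M[0,0]))
print("pos",o["tcp_pos"],"yaw",cur,"shift",M.T@(np.array([x,y,z])-o["tcp_pos"])/.25,"turn",down*(cur-yaw)/90+[0,pitch/90,0])
E
python3 lev.py; python3 go.py .458 -.283 .26 2.3
```

```text
ridge [ 0.0037 -0.0043  0.0651] lo [-0.0174 -0.0325  0.0652] hi [0.0301 0.0309 0.0883]
+x 3728 slopes [0.9209 0.0021] deg [42.6423  0.1175]
-x 660 slopes [-0.9403  0.0098] deg [-43.2376   0.5588]
bar 2957 [ 0.0044 -0.0001 -0.006 ] lo [-0.004  -0.0192 -0.0073] hi [ 0.011   0.0192 -0.0035] deg [3.8042 0.2835]
yaw tool 4.306658292363834 pos [ 0.4683 -0.1926  0.3457] 12.15
roof expected 40.1?: 40.10090754621224
pos [ 0.4683 -0.1929  0.3457] yaw 4.287657740568105 shift [-0.0172  0.3561  0.349 ] turn [ 0.0032 -0.      0.0218]
```

Grip is unchanged. I go over the window at a safe height first.

>>> {"fn": "servo_tool", "kwargs": {
  "commands": [
    [[0,0.06,0],[0,0,0]],
    [[0,0.13,0],[0,0,0]],
    [[0,0.2,0],[0,0,0]],
    [[-0.01,0.27,0.03],[0.003,0,0.022]],
    [[-0.017,0.32,0.08],[0.003,0,0.022]],
    [[-0.017,0.356,0.14],[0.003,0,0.022]],
    [[-0.017,0.356,0.2],[0.003,0,0.022]],
    [[-0.017,0.356,0.26],[0.003,0,0.022]],
    [[-0.017,0.356,0.3],[0.003,0,0.022]],
    [[-0.017,0.356,0.33],[0.003,0,0.022]],
    [[-0.017,0.356,0.349],[0.003,0,0.022]],
    [[-0.017,0.356,0.349],[0.003,0,0.022]],
    [[-0.017,0.356,0.349],[0.003,0,0.022]]
  ]
}}

```text
clock: 13.5
tcp_pos: [0.4585, -0.2821, 0.2605]
orientation: [3.129, 0.064, -0.228]
contact_force: [-0.4, 0.2, -1.0]
grip_width: 0.0425
gripper_force: 85.0
```

```bash
python3 lev.py; python3 go.py .458 -.283 .2115 2.3
python3 - <<'E'
from h import *
a=grab("scene")[0]; b=grab("top")[0]
cv2.imwrite("pics/c3.png",np.hstack([cv2.resize(a[60:220,120:280],(400,400)),cv2.resize(b[200:340,330:470],(400,400))])[...,::-1])
E
```

```text
ridge [ 0.0038 -0.0029  0.0651] lo [-0.0183 -0.0326  0.0653] hi [0.0301 0.031  0.0882]
+x 3737 slopes [0.9154 0.0008] deg [42.4697  0.0471]
-x 626 slopes [-0.9411  0.0087] deg [-43.2618   0.4978]
bar 2967 [ 0.0043 -0.0001 -0.006 ] lo [-0.0042 -0.0192 -0.0073] hi [ 0.011   0.0192 -0.0035] deg [3.6208 0.156 ]
yaw tool 2.339201915132665 pos [ 0.4585 -0.2821  0.2605] 13.5
roof expected 40.1?: 40.10090754621224
pos [ 0.4586 -0.2821  0.2607] yaw 2.329334710022326 shift [0.0261 0.0032 0.195 ] turn [ 0.     -0.      0.0003]
```

View pics/c3.png

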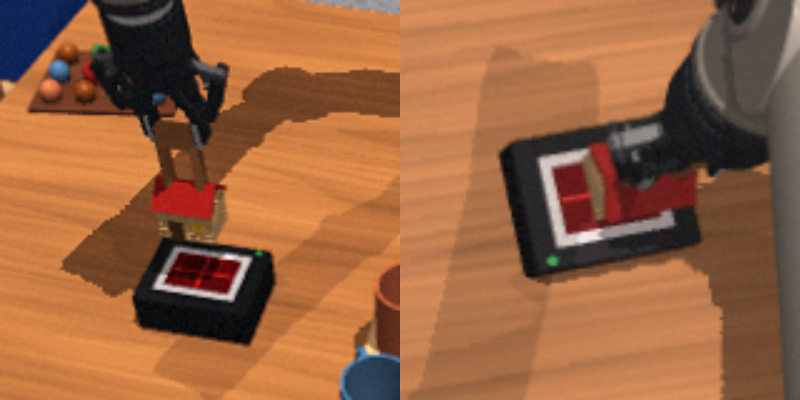

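The cabin hangs level at left crop (188,208), above the window at (205,270). Its apparent offset is parallax, and its axis matches the window. I lower it slowly.

>>> {"fn": "servo_tool", "kwargs": {
  "commands": [
    [[0.004,0.002,0.03],[0,0,0]],
    [[0.008,0.003,0.06],[0,0,0]],
    [[0.012,0.003,0.09],[0,0,0]],
    [[0.016,0.003,0.12],[0,0,0]],
    [[0.02,0.003,0.15],[0,0,0]],
    [[0.024,0.003,0.175],[0,0,0]],
    [[0.026,0.003,0.19],[0,0,0]],
    [[0.026,0.003,0.195],[0,0,0]],
    [[0.026,0.003,0.195],[0,0,0]],
    [[0.026,0.003,0.195],[0,0,0]],
    [[0.026,0.003,0.195],[0,0,0]]
  ]
}}

```text
clock: 14.75
tcp_pos: [0.4577, -0.2829, 0.2113]
orientation: [3.129, 0.064, -0.228]
contact_force: [-0.3, 0.1, -1.1]
grip_width: 0.0421
gripper_force: 85.0
```

```bash
python3 lev.py
python3 - <<'E'
from h import *
np.set_printoptions(precision=4,suppress=True)
a,d,m,E=grab("scene"); P=cloud(a,d,m,E)
h=cv2.cvtColor(a,cv2.COLOR_RGB2HSV)
# roof seen by scene camera: position of ridge/extent in world
k=((h[...,0]<6)|(h[...,0]>174))&(h[...,1]>170)&(P[...,2]>.1)&(P[...,2]<.18)&(abs(P[...,1]+.283)<.08)&(abs(P[...,0]-.46)<.08)&(d>0)
Q=P[k];c,s,an=cv2.minAreaRect((Q[:,:2]*1000).astype(np.float32)); print(k.sum(),np.percentile(Q,2,0),np.percentile(Q,98,0),c,s,an)
print("top edge pts",Q[Q[:,2]>np.percentile(Q[:,2],90)].mean(0))
cv2.imwrite("pics/c4.png",cv2.resize(a[80:220,120:280],(640,560),interpolation=cv2.INTER_CUBIC)[...,::-1])
print(r.get_obs()["contact_force"],r.get_obs()["qvel"])
E
```

```text
ridge [ 0.0035 -0.0017  0.0651] lo [-0.0183 -0.0324  0.0652] hi [0.0301 0.0308 0.0883]
+x 3746 slopes [0.9218 0.0008] deg [42.67    0.0435]
-x 639 slopes [-0.9412  0.0085] deg [-43.2647   0.4877]
bar 2957 [ 0.0043 -0.0002 -0.006 ] lo [-0.0042 -0.0192 -0.0073] hi [ 0.011   0.0191 -0.0035] deg [3.5636 0.1375]
yaw tool 2.3259960892139957 pos [ 0.4577 -0.2829  0.2113] 14.75
roof expected 40.1?: 40.10090754621224
306 [ 0.4593 -0.3159  0.1204] [ 0.4896 -0.2502  0.1454] (470.1110534667969, -282.9899597167969) (45.09394454956055, 71.81318664550781) 7.270232677459717
top edge pts [ 0.464  -0.2833  0.1446]
[ 0.0176 -0.1703 -0.9229] [ 0.0016  0.0023  0.0002 -0.0006 -0.0006 -0.0001  0.0005]
```

View pics/c4.png

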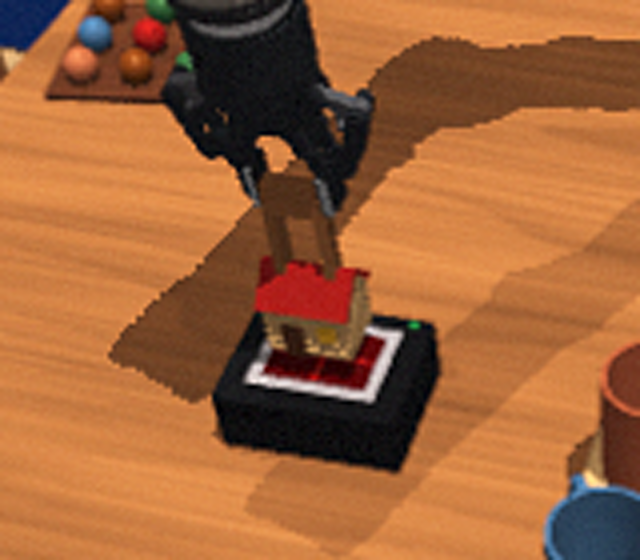

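The cabin hangs level above the window, with the cabin at (313,320) and the glass at (325,365). The scene camera puts the ridge at (0.463, −0.283, 0.146), so the base is about 20 mm above the glass.

```bash
python3 -c "
from bench import r
print(r.hand_in())"
```

```text
the job is handed in; nothing more can be done
None
```

I handed the job in with the red cabin still gripped, level and still, about 20 mm above the scanner window's centre and lined up with its length; the hand-in returned no verdict, and I did not re-measure the mugs at the end or the green cabin after the cabin came off its hook.

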